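# Fit the keyed output shaft into the worm gearbox

### The arm

A 6-joint arm with a two-finger parallel gripper is mounted at the origin on the work surface. World frame = base frame: x ahead of the robot, y to its left, z up, the work surface at z = 0. Lengths are in m, angles in rad, forces in N, time in s.
With the tool pointing down it reaches from about 0.35 to 0.975 m from the base axis. Payload 7.1 kg.
Tool frame: the origin (TCP) lies at the very end of the fingers, on their centre line; the grasp point (between the pads) lies 19 mm behind it; z points along the fingers, y is the direction in which the jaws open and shut (so a half turn about z gives the same grasp; the last joint's range is limited). The gripper opens to 88 mm and grips with 3 to 60 N. Pads are 20 mm wide; open, the fingers measure 115 mm over their backs; the gripper's body (75 mm by 178 mm) begins 61 mm behind the grasp point.
Start: joints at [-1.295, 0.423, 1.63, -0, 1.089, -0.019], TCP at [0.182, -0.598, 0.223] pointing down, gripper open.
Joint ranges: [-3, 3], [-0.9, 2.11], [0.09, 2.58], [-1.31, 4.45], [0.11, 2.69], [-2.54, 2.54]. Speed limits (rad/s): [2.39, 2.39, 3.01, 3.14, 3.14, 3.14].

### API

Orientations are given as a rotation vector (axis times angle).
In Python, from plant import manip gives the robot as it stands. The module is installed in compiled form; this text tells all that it offers.
- The arm moves only by the tool arm_command, never from a script. Its argument "deltas" is a list of rows, each a list of 3 entries, a list of its own where there are three numbers: the closure, from 0 (fully open) to 1 (shut), then the shift along the world's x, y, z in cm, then the turn, a rotation vector about the world's x, y, z in rad. In form: [[grip, [tx, ty, tz], [wx, wy, wz]], ...]. A call has 1 to 8 rows; each row is the pose to reach, as a shift and turn from the pose commanded when the call began; what a row does not reach only later rows make up. A row lasts 1/12 s, in which the tool goes at most 41.7 mm and 7.16 degrees, less where a joint would pass 70% of its speed; a pose out of reach is approached as far as the arm can. A call with a gripper value outside its range is refused whole. The fingers move at their own pace and stop on an object; "force" is the grip in N (left out, the last holds). Time passes only in rows, so rows that repeat a pose let the fingers close. It gives the time, the measured TCP pose, the force and the opening at its end, in the units of the state.
- manip.get_obs(): the state, without advancing time (a new reading comes with each control period).
- manip.capture(name): name is "scene" or "top"; returns the picture (384x512x3 uint8, red, green, blue); there is no depth.
- manip.camera_info(name): a dict with "intrinsics" (3x3 intrinsics, pixels), "R" (3x3) and "t" (3): a world point X has camera coordinates R X + t. Camera axes: x right, y down, z forward; pixel columns grow to the right and rows downward; lengths in m; the calibration is good to about 2 mm. A picture is of the moment at which its call begins. camera_info takes no time and is no camera call.
- manip.close_job(): hands the job in, once; it reports no verdict.
The state is a dict: "time": time; "q": joint angles; "dq": joint speeds; "joint_torque": joint torques, N m; "ee_pos": TCP position; "eef_rot": TCP orientation; "ft_force": force on the tool from outside, world axes, zero at the start; "moment": the same for the moment, N m; "grip_width": finger opening in m.
Only numpy, scipy, OpenCV 4.12 (cv2) and the standard library are available. Lean on these libraries where they do the work, as an engineer would, in place of code of your own. Each camera call takes 0.05 s, during which the arm holds its last target.

### The job

Take the keyed shaft with the collar out of the wooden block and push it, key end down, into the upright hollow hub of the worm gearbox, turning it until its key slips into the keyway and it goes all the way in. Press the collar down until the spring washer on the hub is squashed flat and finish while still pressing it there, so that the retaining ring can be clipped on from below: do not let go. Never force the key against the hub, and leave the blank shaft and the other things on the bench where they are.

Things in the scene. Friction and masses are not known exactly. Their poses are not given: they have to be found in the camera images.
- shaft: loose keyed steel shaft, 0.3 kg, upright in a hole of the block. Origin: centre of its lower end, z up the shaft, x to the key's side. From the lower end: to 10 mm a 14 mm dia. pilot, to 18 a cone, then 18 mm dia.; key 6 mm wide at 30 to 70 mm, out to 12.5 mm from the axis; collar 38 mm dia. at 84 to 90; outer end, 18 mm round, 90 to 138, with a dark empty key seat in line with the key
- shaft_key (a point): on the keyed shaft, lower end of the key: 30 mm above the shaft's lower end, 11.5 mm out from its axis
- shaft_collar (a point): on the keyed shaft's axis at the underside of the collar, 84 mm above the lower end
- shaft_grip (a point): on the keyed shaft's axis, 117 mm above the lower end: the middle of where to grip it, 27 mm above the collar's top face
- gearbox: aluminium worm gearbox with a black 57 mm square stepper motor on its x side, fixed to the bench on rails; housing about 88 x 124 mm, its top 104 mm above the bench (bearing cover and seal up to 109 mm), motor up to 98 mm. Self-locking: its hub does not turn. Origin on the bench below the hub's axis, z up
- hub_mouth (a point): centre of the top face of the gearbox's hollow steel hub, 108 mm above the bench; axes as the gearbox (z up the bore). Greased bore 19.5 mm dia., right through (78 mm), wider below the top 30 mm. One keyway, 7.5 mm wide, out to 13.7 mm from the axis, on the x side: anywhere within 0.4 rad of x, to be seen or felt. Off it, the key lands on this face with the shaft's lower end 30 mm below
- spring_washer (a joint): compression of the wave spring washer on the hub's face: 0 m free, 0.004 m flat. A steel ring, 31 mm inside, 38 mm outside dia., round the bore; its top is 6 mm above the hub's face when free, 2 mm when flat. It pushes back with 6 N at first, 14 N when flat, more than the shaft's weight: let go and the shaft rises
- washer_top (a point): centre of the top face of the spring washer; moves down with it
- rack: wooden block 70 x 150 x 35 mm, fixed, with two round holes 22 mm in diameter and 28 mm deep, 80 mm apart along its y axis (at y = -40 and +40 mm), in which the two shafts stand. Origin: centre of its underside
- blank: blank shaft, bystander: plain steel bar, 18 mm diameter, 150 mm long, no key and no collar, in the other hole of the block; origin: centre of its lower end
- grease_tub: bystander: white grease tub with lid, 60 mm diameter, 55 mm high; origin: centre of its underside
- screwdriver: bystander: screwdriver lying on the bench, 190 mm long; lies along its x axis
- multimeter: bystander: grey multimeter lying flat, 160 x 78 x 45 mm; origin: centre of its underside
Mind the look-alikes: they are no part of the job. Leave any green or red look-alike of the shaft alone. What is meant by the gearbox is not yellow, and is the smaller of those in its own colour.

How it is judged:
On the way, in this order (a step that is already met when the one before it is completed fails the run):
1. the keyed shaft is lifted out and held over the hub, its lower end above the spring washer (z of shaft in the frame of hub_mouth above 0.006 m and horizontal distance between shaft and hub_mouth below 0.03 m), for 0.05 s.
2. the key has slipped into the keyway: the shaft is 40 mm deep in the bore (z of shaft in the frame of hub_mouth below -0.04 m and horizontal distance between shaft and hub_mouth below 0.004 m), for 0.05 s.
At the end, for the whole second after the job is handed in: Shaft home in the hub (key on the keyway's side, within 4 mm of the bore's axis, within 0.06 rad of upright), collar at most 3.5 mm above the hub's face, spring washer compressed by over 2.8 of its 4 mm, shaft at rest, and the fingers still pressing on it (over 3 N) through the last second (value of joint spring_washer above 0.0028 m and z of shaft_collar in the frame of hub_mouth below 0.0035 m and horizontal distance between shaft and hub_mouth below 0.004 m and angle between shaft's own z axis and vertical below 0.06 rad and linear speed of shaft below 0.02 m/s and contact force between the fingers and shaft above 3 N and x of shaft_key in the frame of hub_mouth above 0.007 m); the arm keeps its last pose, push and grip.
It fails at once if the key or shaft is forced against the hub (more than 80 N) (contact force between shaft and gearbox above 80 N).
It fails at once if the blank shaft is lifted or knocked (distance of blank from where it was at the start of the episode above 0.02 m or angle between blank's own z axis and vertical above 0.35 rad).
It fails at once if the grease tub is displaced (distance of grease_tub from where it was at the start of the episode above 0.03 m).
It fails at once if the screwdriver is displaced (distance of screwdriver from where it was at the start of the episode above 0.03 m).
It fails at once if the multimeter is displaced (distance of multimeter from where it was at the start of the episode above 0.03 m).
It also fails if it takes over 61 s, if anything falls off the work surface, if the arm or the gripper's body presses on something with over 40 N, if the wrist force passes 120 N, or if a joint passes its speed limit or range.

## Working session

There is one attempt and no reset: what is moved stays moved. The work goes in short steps, Python scripts to look and compute and a tool call to move; the robot and the scene stay as the last step left them, time stands still between calls to the robot, and variables do not carry over. Pictures are saved under pics/ and viewed, and the job is handed in when it is done.

Besides the shell and the picture viewer there is one more tool, called after "Request:" by a JSON object that holds its "name" and its "arguments". arm_command: Moves the arm, as the interface text tells. Its arguments: {"type":"object","properties":{"deltas":{"type":"array","items":{"type":"array"}},"force":{"type":"number"}},"required":["deltas"]}

```bash
mkdir -p pics; cat > h.py <<'E'
import numpy as np, cv2
from plant import manip
def cap(n,f):
    im=manip.capture(n); b=cv2.cvtColor(im,cv2.COLOR_RGB2BGR); cv2.imwrite('pics/'+f+'.png',b); return b
def cam(n):
    c=manip.camera_info(n); return np.array(c['intrinsics']),np.array(c['R']),np.array(c['t'])
def proj(n,X):
    K,R,t=cam(n); p=K@(R@np.array(X,float)+t); return p[:2]/p[2]
def onz(n,u,v,z):
    K,R,t=cam(n); d=R.T@np.linalg.solve(K,[u,v,1.]); o=-R.T@t; return o+d*(z-o[2])/d[2]
def crop(b,x0,y0,x1,y1,f,s=4):
    cv2.imwrite('pics/'+f+'.png',cv2.resize(b[y0:y1,x0:x1],None,fx=s,fy=s,interpolation=cv2.INTER_CUBIC))
E
python3 - <<'E'
from h import *
cap('scene','s0');cap('top','t0')
for n in('scene','top'):
    K,R,t=cam(n);print(n,K.tolist(),R.round(3).tolist(),(-R.T@t).round(3))
print(manip.get_obs())
E
```

```text
scene [[492.79500908693564, 0.0, 262.5860159002765], [0.0, 492.79500908693564, 196.4551474573916], [0.0, 0.0, 1.0]] [[0.055, 0.998, 0.006], [0.683, -0.033, -0.73], [-0.729, 0.044, -0.683]] [1.327 0.029 0.905]
top [[382.4205656868879, 0.0, 253.21734662607813], [0.0, 382.4205656868879, 197.630488040752], [0.0, 0.0, 1.0]] [[0.027, -1.0, -0.015], [-0.998, -0.027, -0.05], [0.05, 0.017, -0.999]] [0.438 0.067 1.077]
{'time': 0.1, 'q': array([-1.29500301e+00,  4.23770677e-01,  1.63057433e+00, -1.38875449e-05,
        1.08858855e+00, -1.90193802e-02]), 'dq': array([ 0.00085819, -0.00177005, -0.00318591, -0.00058761, -0.00128508,
       -0.00013767]), 'joint_torque': array([ 7.02401439e-05, -5.45614350e+01, -2.74323142e+01,  6.45274390e-02,
        1.87859614e-02, -3.52837606e-05]), 'ee_pos': array([ 0.18147905, -0.59757061,  0.22199094]), 'eef_rot': array([-3.10620777e+00, -4.61230392e-01,  2.88716785e-04]), 'ft_force': array([-0.2268303 ,  1.0772665 ,  0.88939884]), 'moment': array([-0.03390226,  0.01645927,  0.02358318]), 'grip_width': 0.08765189369844897}
```

View pics/s0.png

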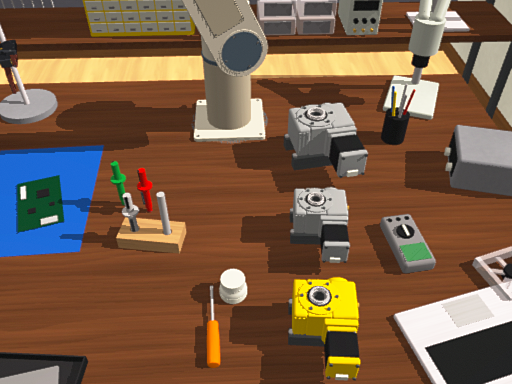

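View pics/t0.png

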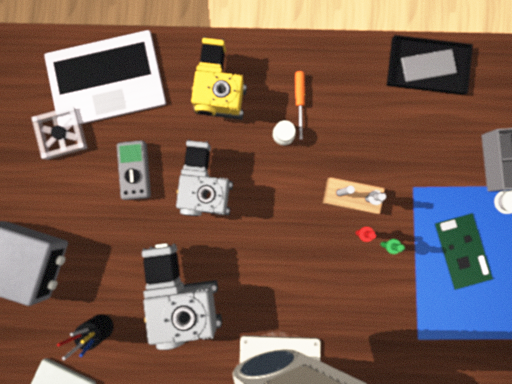

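Candidates: shaft – steel with collar, scene (130,212), beside the blank (164,213); green (118,185) and red (145,190) are look-alikes. Gearbox – smaller grey, scene (318,200); larger grey (320,115) and yellow (320,295) are not meant. Close crops next.

```bash
python3 - <<'E'
from h import *
s=cv2.imread('pics/s0.png');t=cv2.imread('pics/t0.png')
a=cv2.resize(s[150:260,95:205],(400,400),interpolation=cv2.INTER_CUBIC)
b=cv2.resize(s[175:265,280:370],(400,400),interpolation=cv2.INTER_CUBIC)
cv2.imwrite('pics/c1.png',np.hstack([a,b]))
a=cv2.resize(t[165:265,310:410],(400,400),interpolation=cv2.INTER_CUBIC)
b=cv2.resize(t[140:220,165:245],(400,400),interpolation=cv2.INTER_CUBIC)
cv2.imwrite('pics/c2.png',np.hstack([a,b]))
E
```

```text
(no output)
```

View pics/c1.png

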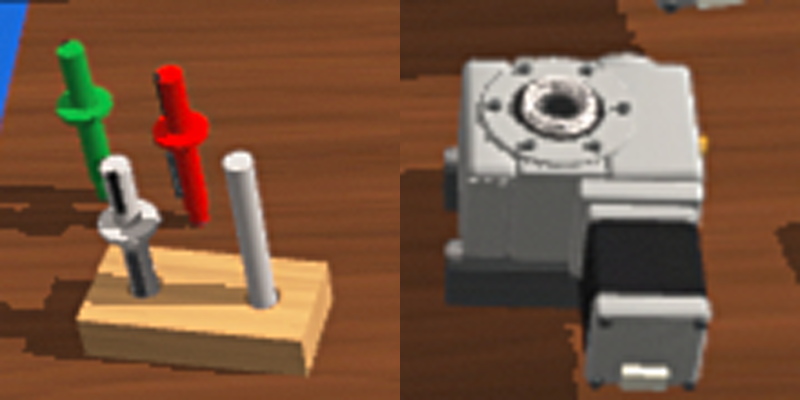

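View pics/c2.png

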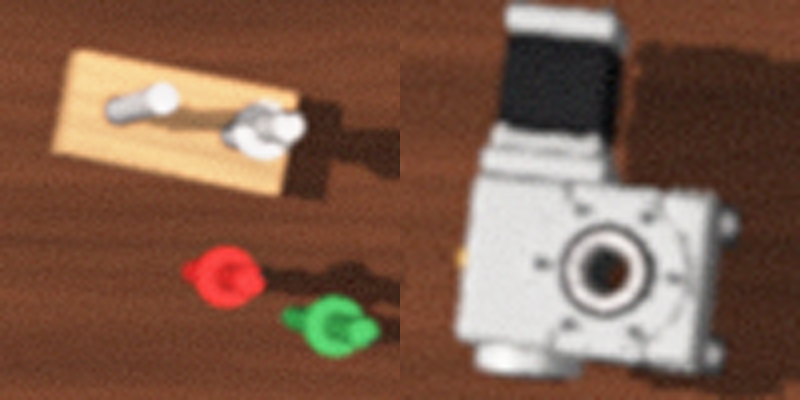

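The crops confirm it. The bare-steel collared shaft is at the left end of the block, with its dark key seat facing the scene camera. The small grey gearbox's hub is at about scene (316,199) and top (206,194).

```bash
python3 - <<'E'
from h import *
def tri(a,b):
    A=[];B=[]
    for n,(u,v) in(('scene',a),('top',b)):
        K,R,t=cam(n);d=R.T@np.linalg.solve(K,[u,v,1.]);d/=np.linalg.norm(d);P=np.eye(3)-np.outer(d,d)
        A.append(P);B.append(P@(-R.T@t))
    x=np.linalg.lstsq(np.vstack(A),np.hstack(B),rcond=None)[0];return x.round(4)
S=lambda x,y:(95+x/400*110-.5,150+y/400*110-.5)
T=lambda x,y:(310+x/4-.5,165+y/4-.5)
print('shaft top',tri(S(116,163),T(291,127)),onz('scene',*S(116,163),.145),onz('top',*T(291,127),.145))
print('collar',tri(S(129,222),T(264,133)),onz('scene',*S(129,222),.096),onz('top',*T(264,133),.096))
print('base',onz('scene',*S(147,290),.035))
print('blank top',tri(S(238,160),T(163,98)),'red',tri(S(168,73),T(251,284)),'red c',tri(S(180,130),T(228,276)),'green',tri(S(70,48),T(368,328)))
print('rack corners',[onz('scene',*S(*p),.035).round(3).tolist() for p in((78,310),(308,343),(331,263),(105,250))])
print('rack top',[onz('top',*T(*p),.035).round(3).tolist() for p in((75,50),(300,95),(282,195),(52,153))])
h=(280+160/400*90-.5,175+105/400*90-.5); ht=(165+207/5-.5,140+270/5-.5)
print('hub',tri(h,ht),onz('scene',*h,.11),onz('top',*ht,.11))
print('hsg edge',[onz('top',165+x/5,140+y/5,.104).round(3).tolist() for x,y in((75,178),(318,195),(302,370),(57,335))])
E
```

```text
shaft top [ 0.4961 -0.2297  0.1462] [ 0.49503226 -0.22934747  0.145     ] [ 0.49619547 -0.23087526  0.145     ]
collar [ 0.4951 -0.2303  0.0934] [ 0.497687   -0.22961325  0.096     ] [ 0.49495054 -0.22940461  0.096     ]
base [ 0.50011742 -0.22823721  0.035     ]
blank top [ 0.5108 -0.1504  0.1584] red [ 0.4002 -0.2101  0.1377] red c [ 0.403  -0.2096  0.0894] green [ 0.3759 -0.2785  0.1422]
rack corners [[0.516, -0.271, 0.035], [0.552, -0.119, 0.035], [0.481, -0.108, 0.035], [0.461, -0.261, 0.035]]
rack top [[0.552, -0.119, 0.035], [0.525, -0.272, 0.035], [0.457, -0.26, 0.035], [0.481, -0.105, 0.035]]
hub [0.4934 0.2034 0.1117] [0.49164516 0.20419781 0.11      ] [0.49351482 0.20329117 0.11      ]
hsg edge [[0.538, 0.272, 0.104], [0.533, 0.147, 0.104], [0.443, 0.153, 0.104], [0.457, 0.278, 0.104]]
```

```bash
python3 - <<'E'
from h import *
s=cv2.imread('pics/s0.png')
crop(s,110,185,150,240,'c3',10)
for y in(198,201,204): print(y,s[y,118:140].mean(1).astype(int).tolist())
X=[.4955,-.230]
for a in(-.3,0,.3,.6):
  print(a,[proj('scene',[X[0]+.009*np.cos(a),X[1]+.009*np.sin(a),z]).round(1).tolist() for z in(.14,.125,.11)])
print([ [proj('scene',[X[0]+.009*np.cos(a),X[1]+.009*np.sin(a),z]).round(1).tolist() for a in(-1.27,1.87)] for z in(.14,.125,.11)])
E
```

```text
198 [76, 63, 46, 34, 46, 102, 61, 10, 9, 84, 161, 185, 200, 142, 80, 69, 72, 73, 72, 73, 72, 74]
201 [72, 75, 74, 50, 46, 72, 104, 53, 12, 40, 145, 176, 196, 208, 111, 71, 73, 75, 74, 77, 76, 76]
204 [49, 49, 49, 49, 44, 45, 78, 101, 41, 10, 59, 159, 184, 200, 180, 122, 98, 78, 72, 74, 77, 78]
-0.3 [[124.7, 198.7], [126.0, 203.5], [127.2, 208.2]]
0 [[125.9, 198.8], [127.1, 203.6], [128.3, 208.3]]
0.3 [[127.1, 198.7], [128.3, 203.4], [129.5, 208.1]]
0.6 [[128.3, 198.3], [129.5, 203.1], [130.6, 207.8]]
[[[122.5, 197.0], [130.5, 195.2]], [[123.7, 201.8], [131.6, 200.0]], [[124.9, 206.5], [132.8, 204.7]]]
```

View pics/c3.png

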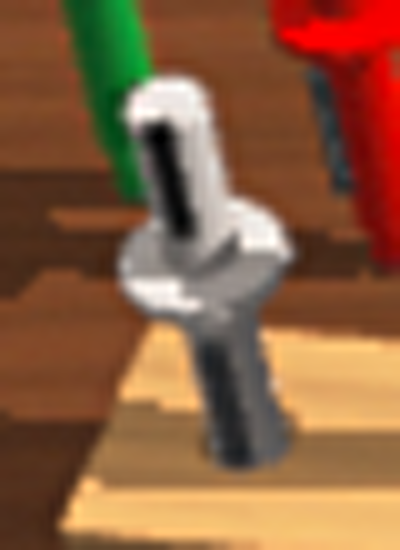

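Key azimuth is about -0.1 rad. The present jaw yaw is nearly square to the key seat, so I'll keep it for the grasp. Now I go above the shaft with the jaws partly closed.

Request:
{"name": "arm_command", "arguments": {"deltas": [[0.4,[31.4,36.8,0],[0,0,0]],[0.4,[31.4,36.8,0],[0,0,0]],[0.4,[31.4,36.8,0],[0,0,0]],[0.4,[31.4,36.8,0],[0,0,0]],[0.4,[31.4,36.8,0],[0,0,0]],[0.4,[31.4,36.8,0],[0,0,0]],[0.4,[31.4,36.8,0],[0,0,0]],[0.4,[31.4,36.8,0],[0,0,0]]], "force": 20}}

```text
time: 0.77
ee_pos: [0.3987, -0.3426, 0.2225]
eef_rot: [-3.107, -0.461, 0.0]
ft_force: [-0.2, -0.6, -0.5]
grip_width: 0.0526
```

Request:
{"name": "arm_command", "arguments": {"deltas": [[0.4,[9.7,11.35,0],[0,0,0]],[0.4,[9.7,11.35,0],[0,0,0]],[0.4,[9.7,11.35,0],[0,0,0]],[0.4,[9.7,11.35,0],[0,0,0]],[0.4,[9.7,11.35,0],[0,0,0]],[0.4,[9.7,11.35,0],[0,0,0]]]}}

```text
time: 1.27
ee_pos: [0.4953, -0.2299, 0.2223]
eef_rot: [-3.107, -0.466, 0.001]
ft_force: [0.1, -0.0, 0.4]
grip_width: 0.0525
```

```bash
python3 - <<'E'
from h import *
s=cap('scene','s1');t=cap('top','t1');o=manip.get_obs();print(o['ee_pos'],o['q'],o['time'])
e=o['ee_pos']
print(proj('scene',e),proj('top',e))
a=cv2.resize(s[120:260,90:230],(400,400),interpolation=cv2.INTER_CUBIC)
b=cv2.resize(t[140:260,290:410],(400,400),interpolation=cv2.INTER_CUBIC)
cv2.imwrite('pics/c4.png',np.hstack([a,b]))
E
```

```text
[ 0.4942453  -0.23136039  0.22234839] [-4.59418942e-01  3.08190727e-01  1.80580018e+00 -4.10266065e-04
  1.02846092e+00  8.16856563e-01] 1.3667
[118.93889957 167.79997993] [393.63722903 195.26464331]
```

View pics/c4.png

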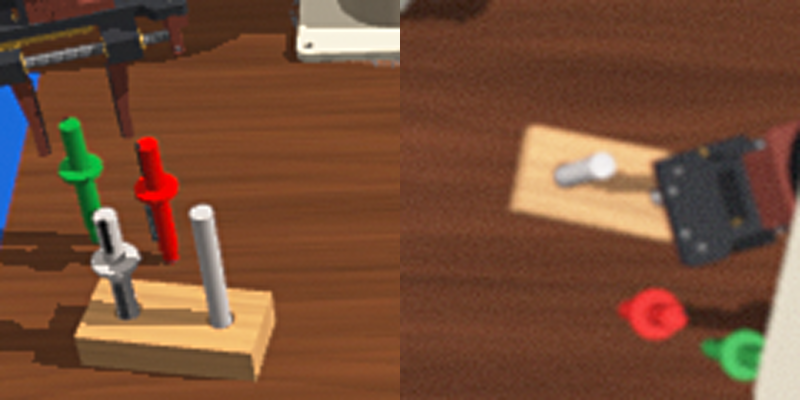

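Request:
{"name": "arm_command", "arguments": {"deltas": [[0.4,[0.1,0.1,-4],[0,0,0]],[0.4,[0.1,0.1,-8],[0,0,0]],[0.4,[0.1,0.1,-10.5],[0,0,0]],[0.4,[0.1,0.1,-11.7],[0,0,0]],[0.4,[0.1,0.1,-11.7],[0,0,0]]]}}

```text
time: 1.78
ee_pos: [0.4935, -0.2302, 0.1032]
eef_rot: [-3.105, -0.458, 0.007]
ft_force: [-0.0, -0.1, -0.6]
grip_width: 0.0528
```

```bash
python3 - <<'E'
from h import *
s=cap('scene','s2');o=manip.get_obs();print(o['ee_pos'],o['ft_force'])
crop(s,90,150,190,250,'c5',6)
E
```

```text
[ 0.49489677 -0.23069409  0.10506179] [-0.04459043 -0.43016325 -0.3840798 ]
```

View pics/c5.png

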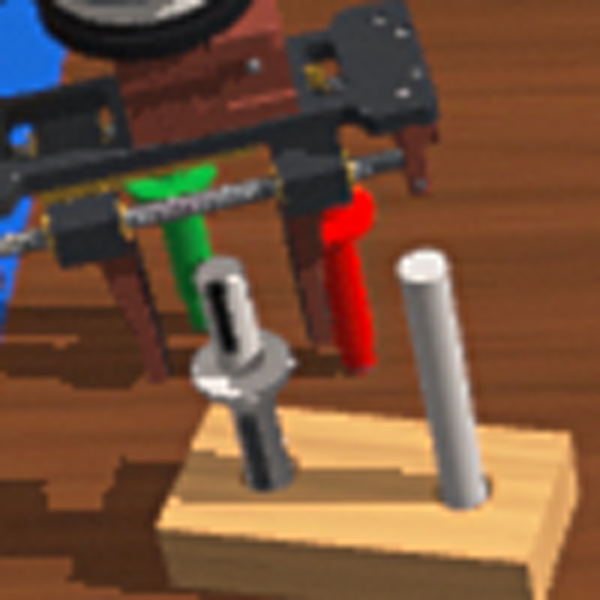

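The fingertips at crop (155,378) and (317,342) straddle the shaft just above the collar, with their midpoint on the axis. Closing.

Request:
{"name": "arm_command", "arguments": {"deltas": [[1,[0,0,0],[0,0,0]],[1,[0,0,0],[0,0,0]],[1,[0,0,0],[0,0,0]],[1,[0,0,0],[0,0,0]],[1,[0,0,0],[0,0,0]],[1,[0,0,0],[0,0,0]]], "force": 40}}

```text
time: 2.33
ee_pos: [0.4963, -0.23, 0.1063]
eef_rot: [3.107, 0.461, 0.001]
ft_force: [-0.1, 0.6, 4.5]
grip_width: 0.0175
```

Request:
{"name": "arm_command", "arguments": {"deltas": [[1,[0,0,1],[0,0,0]],[1,[0,0,3],[0,0,0]],[1,[0,0,6],[0,0,0]],[1,[0,0,10],[0,0,0]],[1,[0,0,14],[0,0,0]],[1,[0,0,17],[0,0,0]],[1,[0,0,18],[0,0,0]],[1,[0,0,18],[0,0,0]]]}}

```text
time: 3.0
ee_pos: [0.4971, -0.2304, 0.2885]
eef_rot: [3.105, 0.461, 0.007]
ft_force: [0.4, -0.1, -3.8]
grip_width: 0.0172
```

```bash
python3 - <<'E'
from h import *
s=cap('scene','s3');o=manip.get_obs();print(o['ee_pos'],o['ft_force'],o['grip_width'])
crop(s,70,80,200,250,'c6',3.5)
E
```

```text
[ 0.49586803 -0.229853    0.28585327] [ 0.05522636 -0.7720016  -4.22617103] 0.017359317880033122
```

View pics/c6.png

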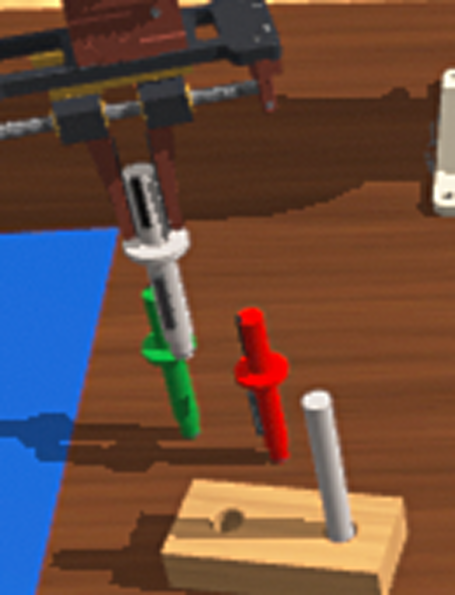

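The shaft is out and held, and the blank is untouched. Now I carry it across, high enough to clear the blank.

Request:
{"name": "arm_command", "arguments": {"deltas": [[1,[0,3,0],[0,0,0]],[1,[-0.1,7,0],[0,0,0]],[1,[-0.1,11,0],[0,0,0]],[1,[-0.2,15,0],[0,0,0]],[1,[-0.2,19,0],[0,0,0]],[1,[-0.3,23,0],[0,0,0]],[1,[-0.3,27,0],[0,0,0]],[1,[-0.3,31,0],[0,0,0]]]}}

```text
time: 3.72
ee_pos: [0.4907, 0.0817, 0.2825]
eef_rot: [3.108, 0.461, -0.009]
ft_force: [0.7, -0.1, -3.9]
grip_width: 0.0173
```

Request:
{"name": "arm_command", "arguments": {"deltas": [[1,[0,4,0],[0,0,0]],[1,[0,8,0],[0,0,0]],[1,[0,11,0],[0,0,0]],[1,[0,12.4,0],[0,0,0]],[1,[0,12.4,0],[0,0,0]],[1,[0,12.4,0],[0,0,0]],[1,[0,12.4,0],[0,0,0]]]}}

```text
time: 4.3
ee_pos: [0.4922, 0.2027, 0.2841]
eef_rot: [3.106, 0.461, -0.005]
ft_force: [-1.0, -0.4, -2.8]
grip_width: 0.0176
```

```bash
python3 - <<'E'
from h import *
s=cap('scene','s4');t=cap('top','t4');o=manip.get_obs();print(o['ee_pos'],o['eef_rot'],o['ft_force'],o['q'],o['time'])
a=cv2.resize(s[90:230,260:400],(400,400),interpolation=cv2.INTER_CUBIC)
b=cv2.resize(t[120:240,150:270],(400,400),interpolation=cv2.INTER_CUBIC)
cv2.imwrite('pics/c7.png',np.hstack([a,b]))
crop(s,290,90,340,230,'c8',4)
E
```

```text
[0.49274456 0.20252548 0.28498996] [ 3.10726861e+00  4.58768952e-01 -2.09798202e-03] [-0.07420491 -0.98524229 -3.07835299] [ 3.67818709e-01  2.17203328e-01  1.77152296e+00 -3.60864584e-04
  1.15430987e+00  1.64559165e+00] 4.4
```

View pics/c7.png

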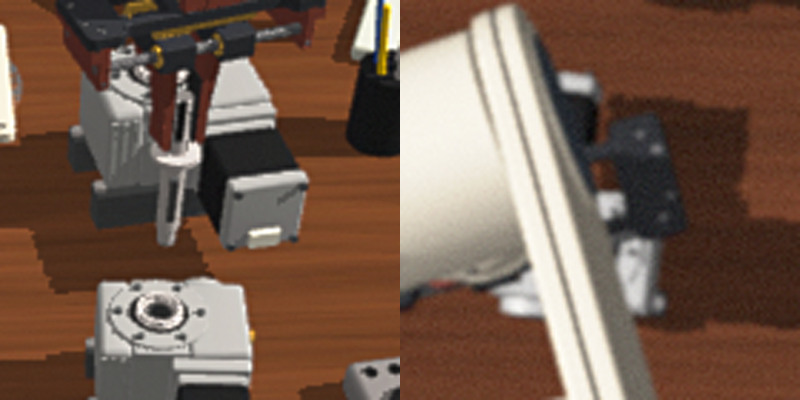

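View pics/c8.png

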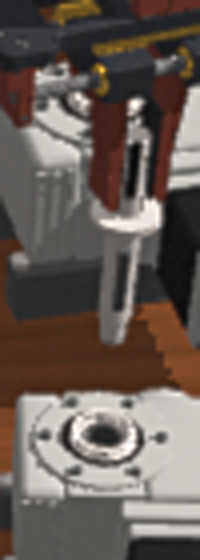

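```bash
python3 - <<'E'
from h import *
for z in(.325,.277,.187,.114): print(z,proj('scene',[.4927,.2030,z]).round(1),proj('scene',[.4927,.2140,z]).round(1))
s=cv2.imread('pics/s4.png')
crop(s,300,110,335,180,'c9',8)
for y in range(118,180,4): print(y,s[y,308:336].mean(1).astype(int).tolist())
E
```

```text
0.325 [323.3 122.3] [328.6 122.2]
0.277 [321.2 141.2] [326.4 141. ]
0.187 [317.7 173.5] [322.6 173.4]
0.114 [315.2 197.2] [319.8 197.1]
118 [60, 59, 107, 125, 69, 41, 41, 43, 41, 43, 41, 41, 36, 64, 175, 148, 84, 36, 20, 24, 23, 22, 30, 45, 56, 43, 51, 93]
122 [203, 198, 178, 115, 73, 45, 41, 43, 41, 42, 42, 41, 34, 52, 142, 147, 143, 143, 122, 56, 24, 27, 46, 58, 54, 38, 99, 198]
126 [136, 98, 106, 116, 103, 51, 39, 41, 44, 43, 39, 41, 57, 72, 79, 32, 23, 87, 171, 97, 30, 32, 56, 55, 52, 90, 184, 188]
130 [163, 172, 100, 81, 74, 46, 42, 42, 43, 47, 57, 58, 57, 87, 35, 6, 45, 153, 111, 42, 21, 39, 55, 53, 102, 202, 208, 206]
134 [109, 144, 120, 92, 53, 42, 43, 43, 44, 69, 60, 59, 59, 77, 31, 18, 88, 176, 99, 34, 30, 53, 55, 61, 142, 198, 204, 208]
138 [117, 155, 98, 97, 106, 74, 49, 43, 44, 57, 58, 60, 84, 47, 17, 45, 161, 189, 100, 29, 47, 53, 56, 46, 32, 25, 29, 26]
142 [93, 84, 83, 83, 107, 145, 148, 145, 109, 71, 62, 71, 95, 101, 111, 144, 168, 150, 226, 232, 234, 237, 122, 32, 14, 19, 26, 31]
146 [83, 89, 84, 84, 84, 90, 101, 141, 198, 231, 233, 233, 233, 233, 234, 232, 230, 230
[... 308 characters left out ...]
 43, 40, 42, 73, 100, 102, 97, 53, 36, 56, 155, 162, 70, 38, 40, 42, 42, 24, 17, 17, 20, 18, 18, 20]
162 [42, 43, 41, 42, 42, 40, 43, 88, 100, 100, 75, 42, 37, 81, 176, 104, 47, 40, 43, 43, 43, 44, 42, 25, 19, 19, 21, 19]
166 [42, 43, 43, 42, 41, 39, 59, 100, 102, 99, 53, 32, 49, 135, 160, 81, 54, 68, 82, 82, 83, 82, 81, 84, 82, 38, 13, 15]
170 [50, 51, 52, 48, 50, 46, 53, 97, 97, 98, 104, 118, 149, 147, 71, 44, 48, 48, 48, 72, 74, 74, 77, 79, 80, 82, 80, 33]
174 [49, 50, 48, 50, 50, 46, 51, 86, 99, 97, 106, 143, 137, 67, 44, 46, 49, 51, 49, 46, 52, 76, 79, 78, 77, 78, 78, 79]
178 [48, 49, 46, 46, 47, 47, 47, 47, 46, 47, 47, 45, 47, 46, 46, 46, 46, 46, 48, 46, 43, 48, 48, 71, 74, 72, 75, 73]
```

View pics/c9.png

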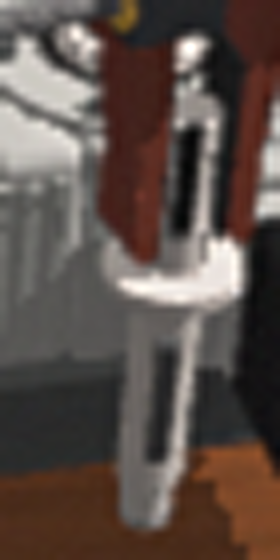

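```bash
python3 - <<'E'
from h import *
for n,r in(('scene',(295,180,340,215)),('top',(188,176,226,214))):
    s=cv2.imread('pics/%s0.png'%n[0]);x0,y0,x1,y1=r
    g=cv2.cvtColor(s[y0:y1,x0:x1],cv2.COLOR_BGR2GRAY);g=cv2.resize(g,None,fx=8,fy=8,interpolation=cv2.INTER_CUBIC)
    cv2.imwrite('pics/hub_%s.png'%n,cv2.resize(s[y0:y1,x0:x1],None,fx=14,fy=14,interpolation=cv2.INTER_CUBIC))
    for th in(70,100,130,150):
        m=(g<th).astype(np.uint8)
        c,_=cv2.findContours(m,cv2.RETR_LIST,cv2.CHAIN_APPROX_NONE)
        for k in c:
            if len(k)>60 and cv2.contourArea(k)>800:
                e=cv2.fitEllipse(k);u=x0+(e[0][0]-3.5)/8;v=y0+(e[0][1]-3.5)/8
                print(n,th,round(u,2),round(v,2),[round(q/8,1) for q in e[1]],onz(n,u,v,.114).round(4)[:2],onz(n,u,v,.108).round(4)[:2])
E
```

```text
scene 70 315.67 198.44 [4.6, 7.7] [0.4969 0.2036] [0.4906 0.2049]
scene 70 311.74 183.43 [8.5, 50.8] [0.4439 0.2011] [0.4372 0.2024]
scene 100 315.66 198.33 [5.4, 8.9] [0.4965 0.2036] [0.4902 0.2049]
scene 100 315.2 198.93 [13.0, 19.6] [0.4986 0.2022] [0.4923 0.2036]
scene 100 316.01 183.62 [8.9, 65.4] [0.4451 0.2114] [0.4384 0.2128]
scene 130 294.78 214.19 [8.0, 10.8] [0.5463 0.1494] [0.5403 0.1503]
scene 130 316.18 203.23 [22.7, 35.4] [0.5131 0.2026] [0.5069 0.2039]
scene 130 315.18 198.9 [13.3, 19.9] [0.4985 0.2022] [0.4922 0.2035]
scene 130 315.81 197.9 [7.0, 10.0] [0.4951 0.2042] [0.4888 0.2055]
scene 130 316.19 183.79 [9.3, 64.7] [0.4457 0.2117] [0.439  0.2131]
scene 150 315.23 198.82 [13.6, 20.0] [0.4982 0.2024] [0.4919 0.2037]
scene 150 315.9 197.67 [7.7, 10.7] [0.4944 0.2045] [0.488  0.2058]
scene 150 283.18 221.32 [39.0, 46.6] [0.5673 0.1212] [0.5615 0.1219]
scene 150 316.37 184.33 [11.4, 53.0] [0.4477 0.2119] [0.441  0.2133]
top 70 205.84 193.9 [7.2, 7.7] [0.4923 0.2029] [0.4926 0.2037]
top 70 219.29 176.21 [1.6, 18.0] [0.538  0.1702] [0.5387 0.1709]
top 100 205.49 212.64 
[... 197 characters left out ...]
, 29.3] [0.4454 0.2086] [0.4455 0.2094]
top 130 224.33 211.78 [2.0, 27.1] [0.4484 0.1547] [0.4484 0.1552]
top 130 205.6 193.76 [9.3, 9.5] [0.4926 0.2035] [0.4929 0.2043]
top 130 190.84 193.29 [25.4, 47.8] [0.4928 0.2409] [0.4931 0.242 ]
top 130 220.14 176.78 [2.6, 25.8] [0.5366 0.168 ] [0.5373 0.1687]
top 150 198.43 211.94 [2.8, 41.7] [0.4462 0.22  ] [0.4463 0.221 ]
top 150 224.09 210.78 [2.5, 31.9] [0.4509 0.1553] [0.451  0.1559]
top 150 205.56 193.74 [9.8, 10.0] [0.4926 0.2036] [0.493  0.2044]
top 150 205.51 193.78 [16.0, 16.4] [0.4925 0.2037] [0.4929 0.2046]
top 150 206.03 193.69 [18.5, 19.0] [0.4928 0.2024] [0.4932 0.2032]
top 150 220.19 176.99 [3.0, 27.3] [0.5361 0.1679] [0.5367 0.1685]
```

View pics/hub_scene.png

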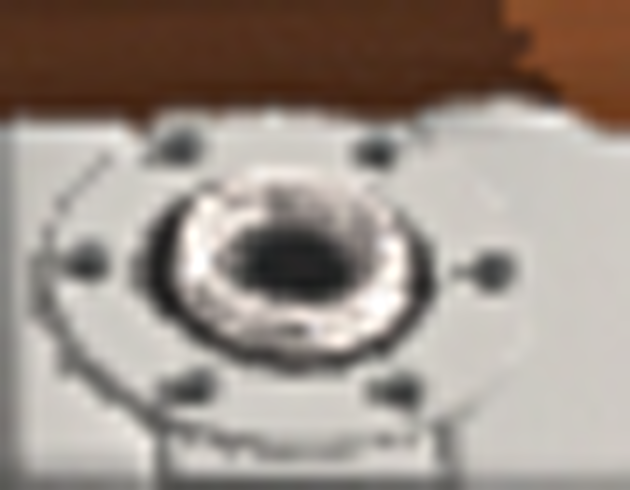

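View pics/hub_top.png

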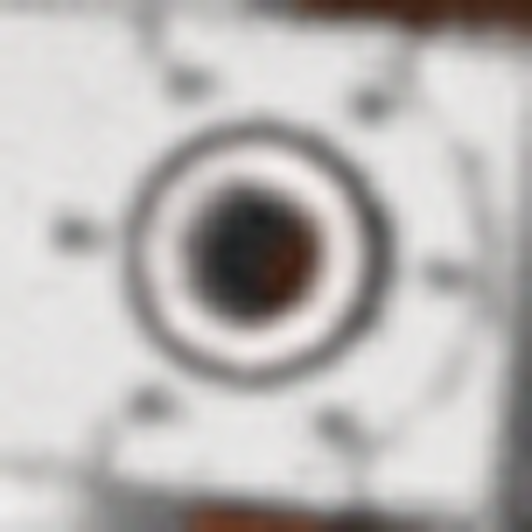

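```bash
python3 - <<'E'
from h import *
for n,f in(('top','t0'),('scene','s0')):
    g=cv2.cvtColor(cv2.imread('pics/%s.png'%f),cv2.COLOR_BGR2GRAY).astype(np.float32)
    for a in np.arange(-1.2,1.21,.15):
        P=[proj(n,[.4926+r*np.cos(a),.2038+r*np.sin(a),.108]) for r in np.arange(.006,.0165,.001)]
        m=np.array(P,np.float32)
        v=cv2.remap(g,m[:,:1],m[:,1:],cv2.INTER_LINEAR).ravel()
        print(n,round(a,2),v.astype(int).tolist())
E
```

```text
top -1.2 [43, 46, 52, 62, 83, 105, 133, 164, 191, 202, 209]
top -1.05 [43, 47, 53, 62, 80, 107, 134, 161, 187, 209, 210]
top -0.9 [43, 44, 51, 65, 83, 109, 137, 164, 190, 208, 222]
top -0.75 [42, 44, 52, 67, 86, 112, 142, 172, 200, 216, 222]
top -0.6 [40, 46, 54, 63, 86, 114, 143, 171, 197, 216, 223]
top -0.45 [41, 45, 51, 68, 89, 111, 140, 169, 197, 213, 225]
top -0.3 [40, 42, 48, 66, 84, 109, 139, 169, 193, 213, 231]
top -0.15 [38, 37, 45, 61, 78, 104, 131, 160, 186, 212, 224]
top -0.0 [38, 35, 42, 56, 71, 95, 121, 146, 175, 202, 212]
top 0.15 [40, 40, 46, 57, 68, 87, 108, 131, 161, 189, 202]
top 0.3 [43, 45, 50, 59, 68, 85, 104, 123, 149, 174, 193]
top 0.45 [44, 47, 51, 60, 72, 85, 105, 127, 149, 173, 193]
top 0.6 [43, 47, 52, 60, 77, 94, 112, 133, 155, 173, 188]
top 0.75 [43, 46, 56, 67, 79, 97, 117, 138, 158, 176, 189]
top 0.9 [41, 49, 60, 72, 85, 101, 119, 140, 161, 181, 196]
top 1.05 [41, 50, 60, 73, 86, 102, 122, 143, 166, 183, 194]
top 1.2 [40, 48, 58, 72, 86, 101, 120, 140, 161, 180, 197]
scene -1.2 [62, 76, 89, 113, 149, 176, 189, 190, 184, 165, 144]
scene -1.05 [64, 89, 1
[... 315 characters left out ...]
 -0.3 [94, 114, 143, 167, 191, 190, 170, 151, 134, 133, 130]
scene -0.15 [93, 114, 147, 176, 205, 188, 162, 134, 122, 130, 137]
scene -0.0 [87, 108, 146, 182, 222, 201, 167, 140, 133, 144, 153]
scene 0.15 [79, 98, 134, 175, 212, 213, 202, 198, 201, 197, 194]
scene 0.3 [73, 88, 117, 153, 190, 216, 212, 208, 206, 208, 214]
scene 0.45 [63, 75, 101, 136, 168, 199, 213, 214, 217, 222, 225]
scene 0.6 [56, 72, 91, 117, 151, 178, 204, 218, 217, 218, 223]
scene 0.75 [49, 66, 83, 109, 137, 166, 189, 203, 204, 214, 227]
scene 0.9 [41, 54, 73, 99, 124, 164, 200, 219, 228, 238, 242]
scene 1.05 [38, 43, 59, 79, 111, 150, 188, 216, 240, 250, 250]
scene 1.2 [37, 43, 52, 65, 91, 120, 157, 195, 221, 234, 244]
```

```bash
python3 - <<'E'
from h import *
s=cv2.imread('pics/s4.png')
for u in(316,317,318,319): print(u,s[170:180,u].mean(1).astype(int).tolist())
for x in(.4907,.4927,.4947):
  print(x,[proj('scene',[x+.007,.2034,z]).round(2).tolist() for z in(.185,.187,.189)], 'col',[proj('scene',[x+r,.2034+.3*r,z]).round(2).tolist() for r,z in((.019,.271),(.019,.277))])
for u in(318,320,322): print(u,s[138:154,u].mean(1).astype(int).tolist())
E
```

```text
316 [97, 99, 98, 100, 99, 80, 50, 47, 46, 48]
317 [98, 97, 96, 96, 97, 77, 61, 47, 47, 48]
318 [104, 102, 96, 98, 106, 96, 66, 48, 47, 48]
319 [118, 104, 124, 136, 143, 127, 59, 44, 45, 49]
0.4907 [[318.16, 175.63], [318.23, 174.95], [318.31, 174.27]] col [[325.02, 148.25], [325.28, 145.97]]
0.4927 [[318.28, 176.21], [318.35, 175.54], [318.43, 174.86]] col [[325.16, 148.83], [325.43, 146.55]]
0.4947 [[318.4, 176.8], [318.48, 176.12], [318.55, 175.44]] col [[325.3, 149.41], [325.57, 147.13]]
318 [58, 57, 55, 52, 62, 113, 159, 234, 233, 136, 93, 93, 97, 98, 98, 96]
320 [84, 84, 98, 97, 95, 100, 157, 233, 233, 200, 101, 93, 93, 95, 95, 67]
322 [17, 57, 99, 111, 111, 116, 162, 231, 234, 228, 108, 96, 99, 123, 115, 103]
```

Key azimuth is about -0.08, and the faint notch in the bore rim hints at a keyway around +0.2 to +0.3. The shaft is upright and centred over the hub, so I lower it into the bore but stop short of key contact.

Request:
{"name": "arm_command", "arguments": {"deltas": [[1,[0,0,-2.5],[0,0,0]],[1,[0,0,-5],[0,0,0]],[1,[0,0,-6.8],[0,0,0]],[1,[0,0,-7],[0,0,0]],[1,[0,0,-7],[0,0,0]],[1,[0,0,-7],[0,0,0]]]}}

```text
time: 4.9
ee_pos: [0.4937, 0.2036, 0.2166]
eef_rot: [-3.108, -0.46, -0.002]
ft_force: [-0.2, -0.1, -3.4]
grip_width: 0.0173
```

```bash
python3 - <<'E'
from h import *
s=cap('scene','s5');o=manip.get_obs();print(o['ee_pos'],o['ft_force'],o['time'])
crop(s,280,140,350,215,'c10',8)
e=o['ee_pos'];print(proj('scene',[e[0],e[1],e[2]-.098]))
E
```

```text
[0.49403079 0.2039304  0.21708432] [ 0.74570877 -0.7421876  -2.24595827] 4.95
[315.8302092  196.00008048]
```

View pics/c10.png

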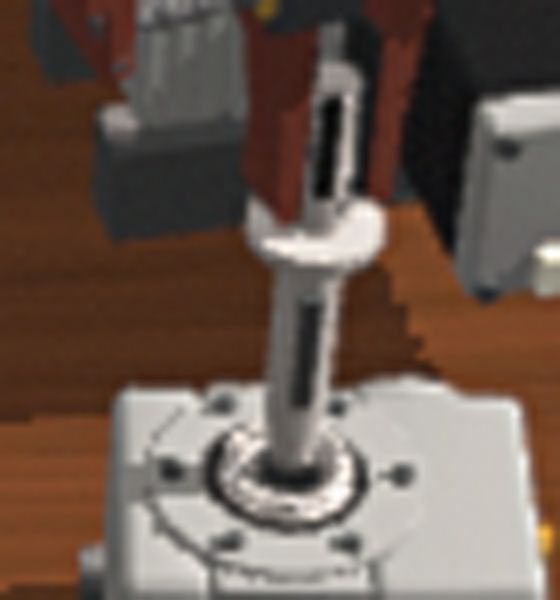

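The lower end is centred over the bore at crop (290,470), just above the washer. Going on into the bore.

Request:
{"name": "arm_command", "arguments": {"deltas": [[1,[0,0,-0.6],[0,0,0]],[1,[0,0,-1.2],[0,0,0]],[1,[0,0,-1.8],[0,0,0]],[1,[0,0,-1.8],[0,0,0]]]}}

```text
time: 5.28
ee_pos: [0.4922, 0.2038, 0.1965]
eef_rot: [3.107, 0.461, -0.003]
ft_force: [-0.2, -0.3, -3.0]
grip_width: 0.0174
```

Request:
{"name": "arm_command", "arguments": {"deltas": [[1,[0,0,-0.5],[0,0,0]],[1,[0,0,-1],[0,0,0]],[1,[0,0,-1.4],[0,0,0]],[1,[0,0,-1.4],[0,0,0]],[1,[0,0,-1.4],[0,0,0]]]}}

```text
time: 5.7
ee_pos: [0.4928, 0.204, 0.1833]
eef_rot: [3.107, 0.461, -0.001]
ft_force: [0.2, 0.1, -3.4]
grip_width: 0.0176
```

```bash
python3 - <<'E'
from h import *
s=cap('scene','s6');
for i in range(3):
    o=manip.get_obs();print(o['ee_pos'].round(4),o['ft_force'].round(1),o['moment'].round(2),o['time']); manip.capture('scene')
crop(s,280,150,350,225,'c11',8)
E
```

```text
[0.4929 0.2041 0.1836] [-0.7  0.2 -2.8] [-0.03  0.1  -0.01] 5.75
[0.4929 0.2041 0.1837] [-0.9  0.1 -3.1] [-0.03  0.16 -0.01] 5.8
[0.4929 0.2041 0.1838] [-1.4 -1.3 -3.8] [-0.05  0.21 -0.01] 5.85
```

View pics/c11.png

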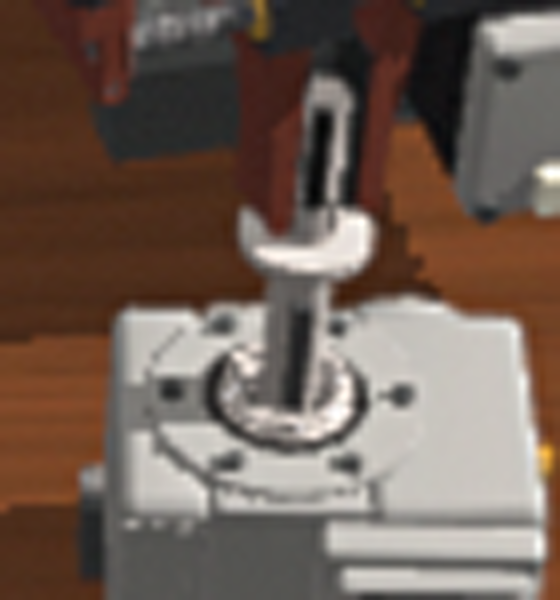

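The pilot is in the bore with no side load. I turn slightly and come down to find key contact.

Request:
{"name": "arm_command", "arguments": {"deltas": [[1,[0,0,-0.2],[0,0,0.06]],[1,[0,0,-0.4],[0,0,0.12]],[1,[0,0,-0.6],[0,0,0.12]],[1,[0,0,-0.7],[0,0,0.12]],[1,[0,0,-0.7],[0,0,0.12]]]}}

```text
time: 6.32
ee_pos: [0.4929, 0.204, 0.1765]
eef_rot: [3.075, 0.644, -0.0]
ft_force: [-1.0, -0.3, -3.4]
grip_width: 0.0174
```

Request:
{"name": "arm_command", "arguments": {"deltas": [[1,[0,0,-0.1],[0,0,0]],[1,[0,0,-0.2],[0,0,0]],[1,[0,0,-0.2],[0,0,0]]]}}

```text
time: 6.57
ee_pos: [0.4929, 0.204, 0.1745]
eef_rot: [3.074, 0.646, -0.0]
ft_force: [-1.0, 0.3, -3.9]
grip_width: 0.0173
```

Request:
{"name": "arm_command", "arguments": {"deltas": [[1,[0,0,-0.1],[0,0,0]],[1,[0,0,-0.2],[0,0,0]],[1,[0,0,-0.2],[0,0,0]]]}}

```text
time: 6.82
ee_pos: [0.4929, 0.204, 0.1725]
eef_rot: [3.074, 0.647, -0.0]
ft_force: [0.0, -0.1, -5.0]
grip_width: 0.0174
```

```bash
python3 - <<'E'
from h import *
s=cap('scene','s7');o=manip.get_obs();print(o['ee_pos'].round(4),o['ft_force'].round(1),o['moment'].round(2),o['time'])
crop(s,280,150,350,225,'c12',8)
e=o['ee_pos']
for d in(.002,.004,.006,.008,.010):print(d,[proj('scene',[e[0]+.019*.97,e[1]-.019*.2,e[2]-d+.0]).round(1)])
for u in(314,316,318): print(u,s[172:192,u].mean(1).astype(int).tolist())
E
```

```text
[0.4929 0.204  0.1725] [-1.8  0.6 -4.1] [-0.03  0.23 -0.05] 6.8667
0.002 [array([317.1, 184.5])]
0.004 [array([317. , 185.2])]
0.006 [array([316.9, 185.9])]
0.008 [array([316.8, 186.5])]
0.01 [array([316.8, 187.2])]
314 [40, 42, 42, 47, 45, 51, 53, 56, 54, 50, 61, 115, 234, 232, 197, 98, 91, 96, 91, 91]
316 [62, 63, 61, 63, 63, 66, 65, 63, 60, 62, 67, 110, 206, 230, 229, 137, 92, 91, 92, 84]
318 [76, 59, 56, 45, 41, 42, 32, 47, 106, 111, 108, 115, 176, 227, 228, 171, 104, 95, 114, 92]
```

View pics/c12.png

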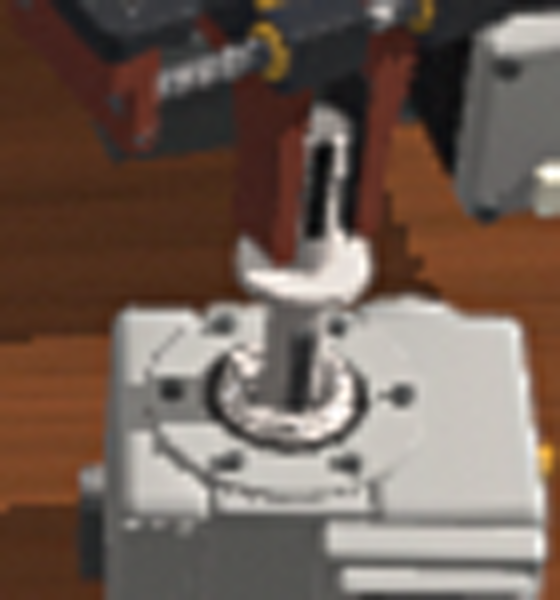

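Request:
{"name": "arm_command", "arguments": {"deltas": [[1,[0,0,-0.1],[0,0,0]],[1,[0,0,-0.1],[0,0,0]]]}}

```text
time: 7.03
ee_pos: [0.4929, 0.204, 0.1716]
eef_rot: [-3.074, -0.647, 0.0]
ft_force: [-1.0, -0.8, -4.1]
grip_width: 0.0174
```

Request:
{"name": "arm_command", "arguments": {"deltas": [[1,[0,0,-0.1],[0,0,0]],[1,[0,0,-0.1],[0,0,0]]]}}

```text
time: 7.2
ee_pos: [0.4929, 0.2041, 0.1705]
eef_rot: [-3.074, -0.647, 0.0]
ft_force: [-1.1, -0.3, -3.3]
grip_width: 0.0174
```

Request:
{"name": "arm_command", "arguments": {"deltas": [[1,[0,0,-0.1],[0,0,0]],[1,[0,0,-0.1],[0,0,0]]]}}

```text
time: 7.37
ee_pos: [0.4929, 0.204, 0.1695]
eef_rot: [3.074, 0.647, -0.0]
ft_force: [-1.0, -0.9, -3.5]
grip_width: 0.017
```

Request:
{"name": "arm_command", "arguments": {"deltas": [[1,[0,0,-0.1],[0,0,0]],[1,[0,0,-0.1],[0,0,0]]]}}

```text
time: 7.53
ee_pos: [0.4929, 0.204, 0.1685]
eef_rot: [3.074, 0.647, -0.0]
ft_force: [-0.8, 0.8, -3.5]
grip_width: 0.0175
```

```bash
python3 - <<'E'
from h import *
s=cap('scene','s8');o=manip.get_obs();print(o['ee_pos'].round(4),o['ft_force'].round(1),o['moment'].round(2),o['time'])
crop(s,280,150,350,225,'c13',8)
e=o['ee_pos']
for d in(.006,.008,.010,.012,.014):print(d,[proj('scene',[e[0]+.019*.97,e[1]-.019*.2,e[2]-d+.0]).round(1)])
for u in(314,316,318): print(u,s[172:194,u].mean(1).astype(int).tolist())
E
```

```text
[0.493  0.2041 0.1686] [-1.4 -0.5 -3.1] [ 0.01  0.31 -0.01] 7.5833
0.006 [array([316.8, 187.2])]
0.008 [array([316.7, 187.9])]
0.01 [array([316.6, 188.5])]
0.012 [array([316.6, 189.2])]
0.014 [array([316.5, 189.8])]
314 [41, 41, 42, 46, 46, 47, 50, 56, 56, 55, 56, 55, 77, 149, 235, 229, 127, 87, 90, 93, 92, 92]
316 [62, 61, 64, 63, 64, 64, 66, 64, 61, 64, 58, 71, 91, 126, 232, 231, 194, 101, 90, 91, 85, 62]
318 [79, 77, 62, 41, 39, 42, 35, 32, 28, 74, 111, 111, 110, 138, 230, 230, 205, 105, 100, 116, 100, 66]
```

View pics/c13.png

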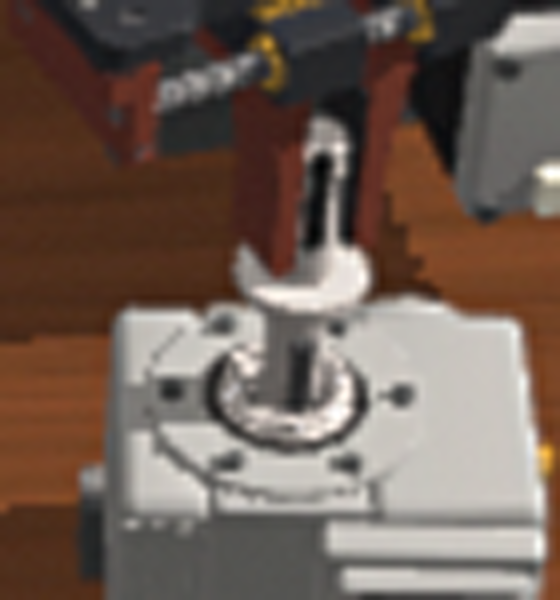

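Request:
{"name": "arm_command", "arguments": {"deltas": [[1,[0,0,-0.1],[0,0,0]],[1,[0,0,-0.15],[0,0,0]]]}}

```text
time: 7.75
ee_pos: [0.4929, 0.204, 0.1671]
eef_rot: [3.074, 0.647, -0.0]
ft_force: [-0.9, -0.4, -3.7]
grip_width: 0.0172
```

Request:
{"name": "arm_command", "arguments": {"deltas": [[1,[0,0,-0.1],[0,0,0]],[1,[0,0,-0.15],[0,0,0]]]}}

```text
time: 7.92
ee_pos: [0.493, 0.204, 0.1656]
eef_rot: [-3.074, -0.647, 0.0]
ft_force: [-1.3, -0.3, -3.1]
grip_width: 0.0177
```

Request:
{"name": "arm_command", "arguments": {"deltas": [[1,[0,0,-0.1],[0,0,0]],[1,[0,0,-0.15],[0,0,0]]]}}

```text
time: 8.08
ee_pos: [0.4929, 0.204, 0.164]
eef_rot: [-3.074, -0.647, 0.0]
ft_force: [-1.2, -0.1, -2.4]
grip_width: 0.0175
```

No contact, and the tool is already about 8 mm past the height where the key would land, so it seems to have found the keyway. I check before going deeper.

```bash
python3 - <<'E'
from h import *
s=cap('scene','s9');o=manip.get_obs();print(o['ee_pos'].round(4),o['ft_force'].round(1),o['moment'].round(2),o['time'])
crop(s,280,150,350,225,'c14',8)
e=o['ee_pos']
for d in(.008,.010,.012,.014):print(d,[proj('scene',[e[0]+.019*.97,e[1]-.019*.2,e[2]-d+.0]).round(1)])
for u in(314,316,318): print(u,s[176:196,u].mean(1).astype(int).tolist())
E
```

```text
[0.4929 0.204  0.164 ] [-1.3  0.5 -3.5] [-0.11  0.22 -0.01] 8.1333
0.008 [array([316.5, 189.3])]
0.01 [array([316.5, 190. ])]
0.012 [array([316.4, 190.7])]
0.014 [array([316.3, 191.3])]
314 [45, 45, 51, 56, 57, 66, 62, 57, 56, 62, 126, 231, 232, 195, 96, 86, 92, 93, 93, 94]
316 [62, 64, 66, 66, 63, 63, 58, 71, 70, 71, 106, 191, 232, 231, 128, 92, 90, 84, 83, 62]
318 [40, 41, 36, 34, 23, 30, 54, 112, 113, 112, 125, 197, 228, 227, 142, 100, 92, 106, 83, 55]
```

View pics/c14.png

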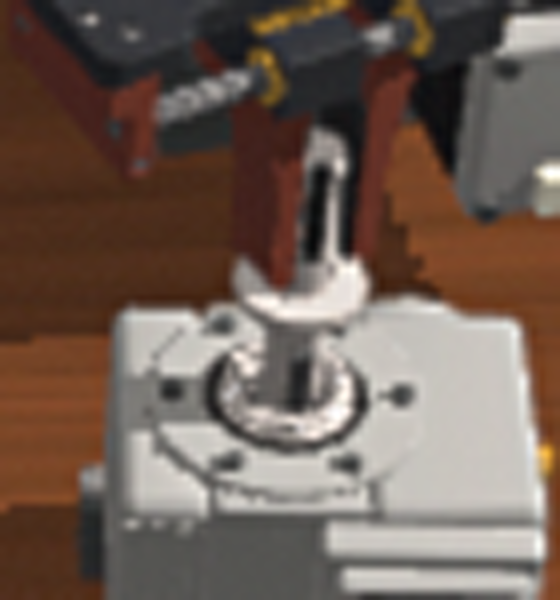

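The collar's underside is at about z = 0.153, so the key's lower end (~0.099) is already below the hub face (0.108). The key is in the keyway, and I continue gently.

Request:
{"name": "arm_command", "arguments": {"deltas": [[1,[0,0,-0.15],[0,0,0]],[1,[0,0,-0.3],[0,0,0]],[1,[0,0,-0.3],[0,0,0]]]}}

```text
time: 8.38
ee_pos: [0.4929, 0.204, 0.1608]
eef_rot: [3.074, 0.647, -0.0]
ft_force: [-1.2, -0.6, -4.2]
grip_width: 0.0173
```

Request:
{"name": "arm_command", "arguments": {"deltas": [[1,[0,0,-0.15],[0,0,0]],[1,[0,0,-0.3],[0,0,0]],[1,[0,0,-0.45],[0,0,0]],[1,[0,0,-0.45],[0,0,0]]]}}

```text
time: 8.72
ee_pos: [0.4929, 0.204, 0.1563]
eef_rot: [3.074, 0.647, -0.0]
ft_force: [-1.3, 0.2, -3.5]
grip_width: 0.0173
```

Request:
{"name": "arm_command", "arguments": {"deltas": [[1,[0,0,-0.15],[0,0,0]],[1,[0,0,-0.3],[0,0,0]],[1,[0,0,-0.45],[0,0,0]],[1,[0,0,-0.6],[0,0,0]],[1,[0,0,-0.6],[0,0,0]]]}}

```text
time: 9.13
ee_pos: [0.4929, 0.204, 0.1503]
eef_rot: [3.074, 0.647, -0.0]
ft_force: [-1.0, -0.9, -4.7]
grip_width: 0.0174
```

Request:
{"name": "arm_command", "arguments": {"deltas": [[1,[0,0,-0.15],[0,0,0]],[1,[0,0,-0.3],[0,0,0]],[1,[0,0,-0.45],[0,0,0]],[1,[0,0,-0.6],[0,0,0]],[1,[0,0,-0.6],[0,0,0]]]}}

```text
time: 9.55
ee_pos: [0.4929, 0.204, 0.1443]
eef_rot: [3.074, 0.647, -0.0]
ft_force: [-1.6, 0.1, -4.3]
grip_width: 0.0177
```

Request:
{"name": "arm_command", "arguments": {"deltas": [[1,[0,0,-0.2],[0,0,0]],[1,[0,0,-0.4],[0,0,0]],[1,[0,0,-0.6],[0,0,0]],[1,[0,0,-0.8],[0,0,0]],[1,[0,0,-1],[0,0,0]],[1,[0,0,-1.2],[0,0,0]],[1,[0,0,-1.4],[0,0,0]],[1,[0,0,-1.4],[0,0,0]]]}}

```text
time: 10.22
ee_pos: [0.4929, 0.204, 0.1302]
eef_rot: [3.074, 0.647, -0.001]
ft_force: [-2.3, -1.0, -4.4]
grip_width: 0.0174
```

Request:
{"name": "arm_command", "arguments": {"deltas": [[1,[0,0,-0.1],[0,0,0]],[1,[0,0,-0.2],[0,0,0]],[1,[0,0,-0.3],[0,0,0]],[1,[0,0,-0.3],[0,0,0]]]}}

```text
time: 10.55
ee_pos: [0.4929, 0.204, 0.1281]
eef_rot: [3.074, 0.647, -0.0]
ft_force: [-4.5, -0.9, 3.6]
grip_width: 0.0176
```

Request:
{"name": "arm_command", "arguments": {"deltas": [[1,[0,0,-0.1],[0,0,0]],[1,[0,0,-0.2],[0,0,0]],[1,[0,0,-0.2],[0,0,0]]], "force": 60}}

```text
time: 10.8
ee_pos: [0.493, 0.204, 0.1264]
eef_rot: [-3.074, -0.647, -0.0]
ft_force: [-5.7, -1.9, 7.8]
grip_width: 0.0173
```

Request:
{"name": "arm_command", "arguments": {"deltas": [[1,[-0.03,0,-0.1],[0,0,0]],[1,[-0.05,0,-0.15],[0,0,0]],[1,[-0.05,0,-0.15],[0,0,0]],[1,[-0.05,0,-0.15],[0,0,0]]]}}

```text
time: 11.13
ee_pos: [0.4929, 0.204, 0.1254]
eef_rot: [3.074, 0.647, 0.002]
ft_force: [-4.7, -3.3, 9.8]
grip_width: 0.0175
```

```bash
python3 - <<'E'
from h import *
s=cap('scene','s10');o=manip.get_obs();print(o['ee_pos'].round(4),o['ft_force'].round(1),o['moment'].round(2),o['time'])
crop(s,280,150,350,225,'c15',8)
E
```

```text
[0.4929 0.204  0.1254] [-5.7 -1.9  9.6] [-0.56  1.02 -0.04] 11.1833
```

View pics/c15.png

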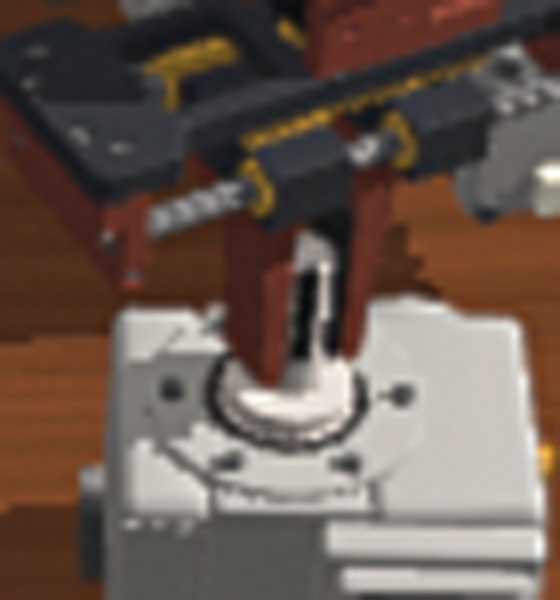

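Request:
{"name": "arm_command", "arguments": {"deltas": [[1,[0,0,-0.05],[0,0,0]],[1,[0,0,-0.1],[0,0,0]],[1,[0,0,-0.1],[0,0,0]],[1,[0,0,-0.1],[0,0,0]]]}}

```text
time: 11.52
ee_pos: [0.493, 0.2041, 0.1252]
eef_rot: [3.074, 0.647, 0.002]
ft_force: [-8.1, -4.4, 19.5]
grip_width: 0.0175
```

Request:
{"name": "arm_command", "arguments": {"deltas": [[1,[0,0,-0.05],[0,0,0]],[1,[0,0,-0.1],[0,0,0]],[1,[0,0,-0.1],[0,0,0]],[1,[0,0,-0.1],[0,0,0]]]}}

```text
time: 11.85
ee_pos: [0.4931, 0.2041, 0.1251]
eef_rot: [3.074, 0.647, 0.003]
ft_force: [-10.2, -5.1, 28.0]
grip_width: 0.0169
```

z has stalled about 4 mm below first washer contact while the force keeps rising (28 N), so the washer is flat. One last look before handing in.

```bash
python3 - <<'E'
from h import *
s=cap('scene','s11')
for i in range(4):
    manip.capture('scene');o=manip.get_obs();print(o['ee_pos'].round(4),o['ft_force'].round(1),o['grip_width'].round(4),abs(o['dq']).max().round(4),o['time'])
crop(s,295,165,335,210,'c16',12)
for z in(.110,.1115,.113): print(z,'bot edge',proj('scene',[.4926+.019*.97,.2037-.019*.2,z]).round(2),'top',proj('scene',[.4926+.019*.97,.2037-.019*.2,z+.006]).round(2))
for u in(314,316,318): print(u,s[190:212,u].mean(1).astype(int).tolist())
E
```

```text
Traceback (most recent call last):
AttributeError: 'float' object has no attribute 'round'
```

```bash
python3 - <<'E'
from h import *
s=cap('scene','s12')
for i in range(3):
    manip.capture('scene');o=manip.get_obs();print(o['ee_pos'].round(4),o['ft_force'].round(1),o['grip_width'],abs(o['dq']).max(),o['time'])
crop(s,295,165,335,210,'c16',12)
for z in(.110,.1115,.113): print(z,'bot edge',proj('scene',[.4926+.019*.97,.2037-.019*.2,z]).round(2),'top',proj('scene',[.4926+.019*.97,.2037-.019*.2,z+.006]).round(2))
for u in(314,316,318): print(u,s[190:212,u].mean(1).astype(int).tolist())
E
```

```text
[0.493  0.2041 0.1251] [-11.3  -4.8  28.1] 0.017662383941634118 0.002453948192036786 12.05
[0.4931 0.2041 0.1251] [-11.5  -4.8  28.2] 0.01711346272805629 0.002740446797778357 12.1
[0.4931 0.2041 0.1251] [-10.7  -5.1  28.1] 0.01751406336104989 0.000684452598711345 12.15
0.11 bot edge [314.77 203.9 ] top [314.98 202.04]
0.1115 bot edge [314.83 203.44] top [315.03 201.57]
0.113 bot edge [314.88 202.97] top [315.08 201.1 ]
314 [60, 62, 62, 63, 62, 59, 61, 60, 79, 140, 232, 229, 141, 93, 104, 60, 126, 201, 200, 198, 197, 162]
316 [65, 76, 58, 43, 45, 82, 106, 107, 114, 171, 230, 231, 199, 108, 101, 84, 95, 200, 200, 197, 197, 171]
318 [32, 36, 37, 49, 59, 118, 150, 154, 162, 195, 226, 226, 186, 126, 168, 69, 121, 200, 198, 197, 197, 169]
```

View pics/c16.png

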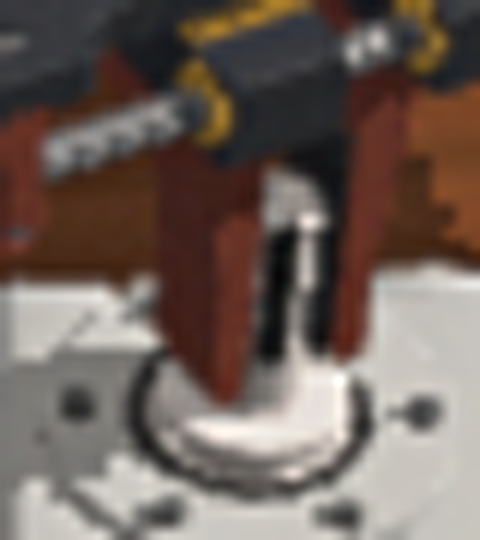

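```bash
python3 - <<'E'
from h import *
s=cv2.imread('pics/s0.png')
print([proj('scene',[.496+.018,-.230+.0055,z]).round(2).tolist() for z in(.091,.097)])
for u in(126,128,130,132): print(u,s[208:224,u].mean(1).astype(int).tolist())
E
```

```text
[[131.6, 216.98], [131.14, 215.15]]
126 [101, 108, 108, 122, 152, 235, 235, 209, 105, 141, 185, 178, 173, 165, 166, 179]
128 [41, 97, 105, 102, 114, 157, 170, 230, 136, 102, 133, 149, 166, 172, 170, 177]
130 [163, 164, 148, 102, 107, 140, 143, 158, 119, 113, 93, 61, 45, 46, 58, 81]
132 [193, 111, 86, 99, 139, 144, 141, 127, 145, 109, 91, 70, 53, 44, 38, 40]
```

The same reading on the shaft in the block, where the height is known, is also 1.3 px high. So the apparent height offset is an image bias, and the collar is at about 2 mm with the washer flat. Handing in while still pressing.

```bash
python3 - <<'E'
from h import *
print(manip.close_job()); 
E
```

```text
the job is handed in; nothing more can be done
None
```

I took the keyed shaft out of the block and pushed it key end down into the small grey gearbox's hub, where the key went straight into the keyway after a turn of about 0.12 rad. I handed the job in at about 12 s with the arm still pressing; it reports no verdict.

**What the last checks showed:**
- **Washer flat:** the force rose about 2 N per mm over roughly 4 mm of travel, as the spring should. It then turned stiff, and the tool height stalled at 0.1251 m.
- **Still pressing:** the arm was steady at about 28 N downward, with 60 N of grip set. The side load was about 12 N, because the shaft is slightly off the bore's axis.
- **Neighbours:** I never touched the blank shaft or anything else. I did not re-measure their positions after the lift.

**One disagreement:** read from the picture, the collar's edge looked about 4–5 mm too high. The same reading was also too high on the shaft in the block, where its height was known, so I put it down to image bias. I went by the force and travel instead.

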